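Fit the tube rotor on its keyed drive spindle

ROBOT

A 6-joint arm with a two-finger parallel gripper is mounted at the origin on a cart in front of the work surface, level with it; the furniture and walls round the work are solid. World frame = base frame: x ahead of the robot, y to its left, z up, the work surface at z = 0. Lengths are in m, angles in rad, forces in N, time in s.
With the tool pointing down it reaches from about 0.3 to 1 m from the base axis. Payload 5.1 kg.
Tool frame: the origin (TCP) lies at the very end of the fingers, on their centre line; the grasp point (between the pads) lies 19 mm behind it (hold_point_z is the distance from the TCP to the grasp point, in m); z points along the fingers, y is the line along which they close (so a half turn about z gives the same grasp; the last joint's range is limited). The gripper opens to 95 mm and grips with 3 to 60 N. Pads are 20 mm wide; open, the fingers measure 119 mm over their backs; the gripper's body (75 mm by 180 mm) begins 59 mm behind the grasp point.
Start: joints at [-1.28, 0.124, 1.65, -0, 1.367, -0.083], TCP at [0.237, -0.605, 0.215] pointing down, gripper open.
Joint ranges: [-2.61, 2.61], [-1.02, 2.33], [0.03, 2.71], [-1.35, 4.49], [0.32, 2.68], [-2.91, 2.91]. Speed limits (rad/s): [2.57, 2.57, 3.14, 3.14, 3.14, 3.14].

INTERFACE

Orientations are given as a rotation vector (axis times angle).
In Python, from rig import sense, read_camera, camera_params, sign_off, masks_of, hold_point_z gives the robot as it stands.
- The arm moves only by the tool send_rows, never from a script. Its argument "moves" is a list of rows, each an object with "grip": the gripper command: -1 is shut, 1 is fully open, values between are in proportion; "translation": the shift along the tool's x, y, z as a fraction of full scale, a list of three; "spin": the turn about the tool's z as a fraction of full scale. In form: [{"grip": grip, "translation": [dx, dy, dz], "spin": spin}, ...]. A call has 1 to 12 rows; each row is the pose to reach, as a shift and turn from the pose commanded when the call began, along the tool's axes at that moment; what a row does not reach only later rows make up. Full scale, the value 1, is 0.1 m for a shift and 0.5 rad for a turn. A row lasts 1/12 s, in which the tool goes at most 41.7 mm and 7.16 degrees, less where a joint would pass 70% of its speed; a pose out of reach is approached as far as the arm can. A call with a number of a shift or a turn outside -1 to 1 is refused whole. A call with a gripper value outside its range is refused whole. The fingers move at their own pace and stop on an object; the grip force is fixed at half the most. Time passes only in rows, so rows that repeat a pose let the fingers close. It gives the time, the measured TCP pose, the force, the opening and the grip force at its end, in the units of the state.
- sense(): the state, without advancing time (a new reading comes with each control period).
- read_camera(name): name is "scene" or "top" or "wrist"; returns (picture, depth): 420x560x3 uint8, red, green, blue; 420x560 float32, m along the optical axis (not along the pixel's ray), 0 where there is no reading.
- camera_params(name): a dict with "fx", "fy", "cx", "cy" (pixels), "k1" (the pictures are not rectified: a ray, as slopes to the right and down, at radius r is drawn at 1 + k1 r^2 times it, then the intrinsics apply), "rvec" (rotation vector, rad) and "tvec" (3), from world to camera coordinates, as OpenCV has them. Camera axes: x right, y down, z forward; pixel columns grow to the right and rows downward; lengths in m; the calibration is good to about 2 mm. A picture is of the moment at which its call begins: read the wrist's pose just before it. camera_params takes no time and is no camera call; for the wrist camera it gives the pose at the moment of the call.
- sign_off(): hands the job in; it is judged then, once.
Trained networks look in the newest picture that a camera, given by its name, has taken for a name from the list of things; names that differ only in an ending like _2 or _b are one class to them, and where a whole thing is asked for, a point or a joint stands for the part that bears it (a point fixed in the world has none). Each returns a list of dicts, best first, with "score" (0 to 1); they miss things now and then, are a little off and sometimes report something else, mostly with a low value. They report only what shows in the picture. A call takes as long as a camera call.
- masks_of(label, camera): "mask" (420x560 bool, what is visible of it) and "extent" ([centre column, centre row, width, height] in pixels, round what is visible of it).
The state is a dict: "t": time; "q": joint angles; "dq": joint speeds; "effort": joint torques, N m; "eef_pos": TCP position; "ee_rot": TCP orientation; "contact_force": force on the tool from outside, world axes, zero at the start; "ft_torque": the same for the moment, N m; "gripper_width": opening from 0.0 (shut) to 1.0 (fully open); "grasp_force": force on a finger pad.
Only numpy, scipy, OpenCV 4.12 (cv2) and the standard library are available. Lean on these libraries where they do the work, as an engineer would, in place of code of your own. Each camera call takes 0.05 s, during which the arm holds its last target. There are 200 camera calls.

TASK

Put the blue tube rotor onto the spindle of the white rotor drive, turn it there until its keyway drops over the spindle's key, then press it down past the spring catches until it sits fully home, and let go. Work by feel and gently: 20 N straight down is plenty, and the contact force between rotor and drive must never pass 50 N (a skewed rotor that jams on the spindle multiplies the push). Do not shift or knock over the wash bottle, the amber bottle or the beaker.

Things in the scene. Friction and masses are not known exactly. Their poses are not given: they have to be found in the camera images.
- rotor_grip (a point): Centre of the black grip bar on top of the loose rotor (about 0.22 kg). Bar: 44 mm long along its x, 14 thick along y, 29 high; its top lies 14 above and its foot, the flat top of a blue disc 92 across and 10 thick, 14 below this point. z is the rotor's axis, up; the rotor's underside is 84 below. White lines on disc and bar mark the keyway side (-x).
- rotor_foot (a point): Centre of the underside of the rotor's metal hub, axes as rotor_grip; stands on the worktop at first. Hub: 60 mm long, 35 across, with a flange 40 across and 3 thick at its bottom. From here a 17.4 mm bore runs 60 up. One keyway, 8.4 wide and out to radius 15.8, runs 24 up from the bottom on the -x side (the white lines).
- rotor: The whole rotor: origin at rotor_foot, axes as rotor_grip.
- drive_seat (a point): Point on the spindle's axis at the seat, 48 mm over the worktop, on the fixed white round drive (124 across). z up; the drive's front (knob and red switch, blue line on its shoulder) is its -x side. The rotor is home when rotor_foot lies here. The steel spindle is 16 across and stands 59 over the seat, its top 9 tapered to 6 across; it is braked and does not turn.
- drive_key (a point): Point on the spindle's axis 18 mm over the seat: the height of the top of the brass key at the spindle's foot. The key is 6 wide and reaches out to radius 15. Its direction is NOT measured (this point's axes are the drive's): it points anywhere within 0.7 rad either side of the drive's front (-x). A rotor not in line (within about 0.1 rad) rests on it, rotor_foot here, leaning up to 0.07 rad.
- drive_catch (a point): Point on the spindle's axis 8 mm over the seat: the height of three sprung steel balls (16 across, noses at radius 18.5) round it. A rotor in line with the key, if free, falls 7 to 10 mm by its weight until its flange sticks between the balls (rotor_foot 8 to 11 over the seat). About 10 to 15 N pushes it past; then press on down to the seat, where the balls close above the flange.
- drive: The whole drive (housing, spindle, key, catches): origin under its centre on the worktop, axes as drive_seat.
- wash_bottle: White wash bottle with a red cap and a bent spout, 99x68x199, standing on the worktop; origin at the centre of its underside. To be left alone.
- sample_bottle_amber: Bottle with amber contents and white cap, 68x67x208, standing; origin at the centre of its underside. To be left alone.
- beaker: Low glass beaker, 53 in diameter, 65 high, standing; origin at the centre of its underside. To be left alone.

How it is judged:
At the end, for the whole second after the job is handed in: The underside of the rotor's hub is within 2.5 mm of the seat's height and 4 mm of the spindle's axis, the rotor is upright within 0.06 rad and at rest, and it has been let go (z of rotor_foot in the frame of drive_seat between -0.003 and 0.0025 m and horizontal distance between rotor_foot and drive_seat below 0.004 m and angle between rotor_foot's own z axis and vertical below 0.06 rad and linear speed of rotor below 0.02 m/s); the robot touches nothing.
It fails at once if the rotor is loaded against the drive with more than 50 N (contact force between rotor and drive above 50 N).
It fails at once if the wash bottle, the amber bottle or the beaker is shifted by more than 20 mm or tipped (distance of any of wash_bottle, sample_bottle_amber, beaker from where it was at the start of the episode above 0.02 m or angle between any of wash_bottle, sample_bottle_amber, beaker's own z axis and vertical above 0.3 rad).
It also fails if it takes over 67 s, if anything falls off the work surface, if the arm or the gripper's body presses on something with over 40 N, if the wrist force passes 120 N, or if a joint passes its speed limit or range.

## Working session

There is one attempt and no reset: what is moved stays moved. The work goes in short steps, Python scripts to look and compute and a tool call to move; the robot and the scene stay as the last step left them, time stands still between calls to the robot, and variables do not carry over. Pictures are saved under pics/ and viewed, at most 10 in all, crops included, and the job is handed in when it is done.

Besides the shell and the picture viewer there is one more tool, called after "Call:" by a JSON object that holds its "api" and its "payload". send_rows: Moves the arm, as the interface text tells. Its arguments: {"type":"object","properties":{"moves":{"type":"array"}},"required":["moves"]}

```bash
mkdir -p pics; cat > h.py <<'E'
import numpy as np,cv2
from rig import *
def cam(n):
    p=camera_params(n); R=cv2.Rodrigues(np.array(p['rvec'],float))[0]; return p,R,np.array(p['tvec'],float)
def cloud(n,depth):
    p,R,t=cam(n); h,w=depth.shape
    u,v=np.meshgrid(np.arange(w),np.arange(h))
    K=np.array([[p['fx'],0,p['cx']],[0,p['fy'],p['cy']],[0,0,1]],float)
    pts=np.stack([u,v],-1).reshape(-1,1,2).astype(np.float64)
    s=cv2.undistortPoints(pts,K,np.array([p['k1'],0,0,0],float)).reshape(h,w,2)
    c=np.dstack([s*depth[...,None],depth])
    W=(c-t)@R; W[depth<=0]=np.nan
    return W
def save(n,img): cv2.imwrite('pics/'+n,img[...,::-1])
E
python3 - <<'E'
from h import *
np.set_printoptions(precision=4,suppress=True)
s=sense();print(s)
ims=[]
for n in ('top','scene'):
    im,d=read_camera(n);np.savez(f'{n}.npz',im=im,d=d);W=cloud(n,d);ims.append(im)
    for l in ('rotor','rotor_grip','drive','wash_bottle','sample_bottle_amber','beaker'):
        for m in masks_of(l,n)[:2]:
            P=W[m['mask']];P=P[~np.isnan(P[:,0])]
            if len(P): print(n,l,round(m['score'],2),m['extent'],np.median(P,0),P.min(0),P.max(0))
    save(n+'0.png',im)
E
```

```text
{'t': 0.0, 'q': array([-1.2796,  0.1245,  1.6516, -0.    ,  1.3675, -0.0826]), 'dq': array([-0.0004,  0.0003,  0.    , -0.0002,  0.0013,  0.0011]), 'effort': array([ -0.0015, -41.7608, -35.9932,   0.0773,   0.0493,  -0.0002]), 'eef_pos': array([ 0.2372, -0.6045,  0.2134]), 'ee_rot': array([-3.0849, -0.5834,  0.0004]), 'contact_force': array([-0.0446, -0.7328,  0.9274]), 'ft_torque': array([0.012 , 0.043 , 0.0073]), 'grasp_force': 0.0, 'gripper_width': 1.0004772985487982}
top rotor 0.77 [371.3, 237.4, 33.0, 35.8] [ 0.5017 -0.4075  0.0721] [ 0.4573 -0.4554 -0.0015] [ 0.5461 -0.3661  0.1035]
top rotor_grip 0.62 [369.1, 238.3, 29.1, 30.2] [ 0.5018 -0.4078  0.0721] [ 0.4573 -0.4656 -0.2407] [ 0.5858 -0.3678  0.1035]
top drive 0.79 [291.0, 243.5, 42.3, 51.0] [ 0.4917 -0.1972  0.045 ] [ 0.429  -0.2571  0.0106] [ 0.5559 -0.1391  0.1125]
top wash_bottle 0.69 [156.2, 239.8, 35.2, 43.4] [0.4789 0.1421 0.1249] [ 0.4486  0.1199 -0.0016] [0.5668 0.2309 0.2041]
top sample_bottle_amber 0.69 [210.2, 148.9, 27.6, 46.1] [0.7228 0.0093 0.1494] [ 0.7056 -0.0176 -0.0039] [0.8328 0.0697 0.2151]
top beaker 
[... 276 characters left out ...]
3.3] [ 0.4993 -0.4176  0.0701] [ 0.4569 -0.4578 -0.2417] [ 0.6385 -0.2927  0.1003]
scene drive 0.84 [242.2, 268.4, 62.3, 55.8] [ 0.4889 -0.2177  0.0422] [ 0.4264 -0.2612 -0.0728] [ 0.5827 -0.1061  0.1081]
scene drive 0.17 [288.3, 348.2, 51.6, 52.1] [ 0.4996 -0.4175  0.07  ] [ 0.4569 -0.4578 -0.2417] [ 0.6385 -0.2591  0.1003]
scene wash_bottle 0.62 [182.6, 139.6, 31.7, 77.9] [0.4772 0.1348 0.0957] [ 0.4482  0.1193 -0.0033] [0.5593 0.4471 0.1927]
scene sample_bottle_amber 0.71 [298.9, 142.5, 31.3, 79.8] [ 0.7287 -0.0019  0.1204] [ 0.7074 -0.0176 -0.0028] [0.8879 0.2153 0.2093]
scene beaker 0.8 [185.8, 216.8, 29.5, 32.4] [ 0.431  -0.0448  0.041 ] [ 0.4047 -0.0634 -0.0012] [0.4581 0.0156 0.0677]
```

```bash
python3 - <<'E'
from h import *
np.set_printoptions(precision=4,suppress=True)
t=np.load('top.npz');s=np.load('scene.npz')
A=cv2.resize(t['im'][200:290,210:420],None,fx=3.7,fy=3.7,interpolation=3)[:300,:776]
B=cv2.resize(s['im'][230:390,190:350],(300,300),interpolation=3)
im,d=read_camera('wrist');C=cv2.resize(im,(400,300))
o=np.zeros((600,776,3),np.uint8);o[:A.shape[0],:A.shape[1]]=A[:300,:776];o[300:,:300]=B;o[300:,300:700]=C
save('c0.png',o)
W=cloud('top',t['d'])
for c,zl,zh,r in(((.502,-.41),.066,.076,.06),((.502,-.41),.09,.108,.04),((.492,-.198),.04,.056,.08),((.492,-.198),.09,.12,.02)):
    P=W.reshape(-1,3);P=P[(np.hypot(P[:,0]-c[0],P[:,1]-c[1])<r)&(P[:,2]>zl)&(P[:,2]<zh)]
    q,(w,h),a=cv2.minAreaRect(P[:,:2].astype(np.float32)*1000)
    print(len(P),P.mean(0),'rect',q,w,h,a,'circ',cv2.minEnclosingCircle(P[:,:2].astype(np.float32)*1000))
p,R,tv=cam('wrist');print('wristcam',-R.T@tv,R[2],p['fx'])
E
```

```text
732 [ 0.502  -0.41    0.0716] rect (502.4006652832031, -410.78143310546875) 88.02281951904297 88.87879943847656 30.95816993713379 circ ((502.3880310058594, -411.15216064453125), 45.206790924072266)
93 [ 0.5016 -0.4115  0.0983] rect (501.623046875, -412.09918212890625) 14.292564392089844 40.855403900146484 77.34339904785156 circ ((501.57989501953125, -412.87872314453125), 20.790748596191406)
1074 [ 0.4939 -0.1966  0.0463] rect (494.14306640625, -196.37001037597656) 108.4305191040039 108.64065551757812 88.59085083007812 circ ((492.7688903808594, -197.71173095703125), 57.629024505615234)
30 [ 0.4944 -0.1972  0.1039] rect (495.2281494140625, -198.0659942626953) 12.919431686401367 13.24231243133545 89.6718978881836 circ ((494.5965881347656, -197.14797973632812), 7.612493991851807)
wristcam [ 0.308  -0.5784  0.385 ] [-0.2497 -0.0985 -0.9633] 329.84679645741255
```

View pics/c0.png

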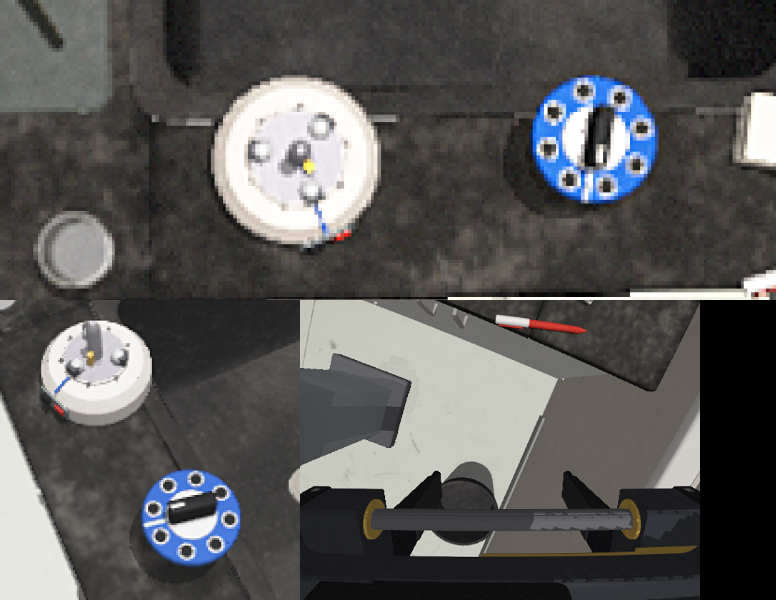

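The top view shows the drive at about (296,158), with the brass key to the lower right of the spindle at (308,166). The rotor is at (595,140), with its white line at (587,190). I'll move to a close look at the key.

Call:
{"api": "send_rows", "payload": {"moves": [{"grip":1,"translation":[0.3,-0.3,-0.05],"spin":0},{"grip":1,"translation":[0.6,-0.6,-0.05],"spin":0},{"grip":1,"translation":[0.9,-0.95,-0.05],"spin":0},{"grip":1,"translation":[0.9,-0.95,-0.05],"spin":0}]}}

```text
t: 1.08
eef_pos: [0.288, -0.4792, 0.2193]
ee_rot: [-3.083, -0.588, -0.002]
contact_force: [0.2, -1.2, -0.9]
gripper_width: 0.998
grasp_force: 0.0
```

Call:
{"api": "send_rows", "payload": {"moves": [{"grip":1,"translation":[0.3,-0.3,0],"spin":0},{"grip":1,"translation":[0.6,-0.6,0],"spin":0},{"grip":1,"translation":[0.9,-0.95,0],"spin":0},{"grip":1,"translation":[0.9,-0.95,0],"spin":0}]}}

```text
t: 1.42
eef_pos: [0.3369, -0.3584, 0.2197]
ee_rot: [-3.085, -0.59, -0.002]
contact_force: [-0.2, -0.8, 1.2]
gripper_width: 1.001
grasp_force: 0.0
```

Call:
{"api": "send_rows", "payload": {"moves": [{"grip":1,"translation":[0.3,-0.3,0],"spin":0},{"grip":1,"translation":[0.6,-0.6,0],"spin":0},{"grip":1,"translation":[0.9,-0.95,0],"spin":0},{"grip":1,"translation":[0.9,-0.95,0],"spin":0},{"grip":1,"translation":[0.9,-0.95,0],"spin":0},{"grip":1,"translation":[0.9,-0.95,0],"spin":0}]}}

```text
t: 1.92
eef_pos: [0.3847, -0.2418, 0.22]
ee_rot: [3.085, 0.585, -0.0]
contact_force: [-0.1, -0.5, -0.1]
gripper_width: 0.999
grasp_force: 0.0
```

```bash
python3 - <<'E'
from h import *
np.set_printoptions(precision=4,suppress=True)
im,d=read_camera('wrist');np.savez('w1.npz',im=im,d=d);W=cloud('wrist',d)
s=sense();print(s['t'],s['eef_pos'],s['ee_rot'])
save('w1.png',im)
P=W.reshape(-1,3);C=im.reshape(-1,3)
near=np.hypot(P[:,0]-.494,P[:,1]+.197)<.075
hsv=cv2.cvtColor(im,cv2.COLOR_RGB2HSV).reshape(-1,3)
m=near&(P[:,2]>.098)&(P[:,2]<.115);print('spindle top',m.sum(),P[m].mean(0),P[m].max(0))
m=near&(P[:,2]>.04)&(P[:,2]<.055);print('seat/shoulder',cv2.minEnclosingCircle(P[m][:,:2].astype(np.float32)*1000),np.median(P[m],0))
ye=near&(hsv[:,0]>15)&(hsv[:,0]<38)&(hsv[:,1]>110)&(hsv[:,2]>90)
print('yellow',ye.sum(),P[ye].mean(0),np.median(P[ye],0)); print(P[ye&(abs(P[:,2]-.066)<.005)].mean(0))
bl=near&(hsv[:,0]>100)&(hsv[:,0]<130)&(hsv[:,1]>120);print('blue',bl.sum(),P[bl].mean(0),P[bl].min(0),P[bl].max(0))
E
```

```text
1.9667 [ 0.3845 -0.2423  0.2199] [ 3.0861  0.5827 -0.0002]
spindle top 288 [ 0.4946 -0.2005  0.1029] [ 0.5027 -0.1926  0.1088]
seat/shoulder ((492.8714294433594, -201.28567504882812), 56.44084930419922) [ 0.4934 -0.1981  0.0441]
yellow 61 [ 0.4866 -0.2079  0.0649] [ 0.4867 -0.2079  0.066 ]
[ 0.4868 -0.2079  0.0658]
blue 49 [ 0.449  -0.2168  0.0443] [ 0.4395 -0.2208  0.0406] [ 0.4585 -0.2131  0.0487]
```

View pics/w1.png

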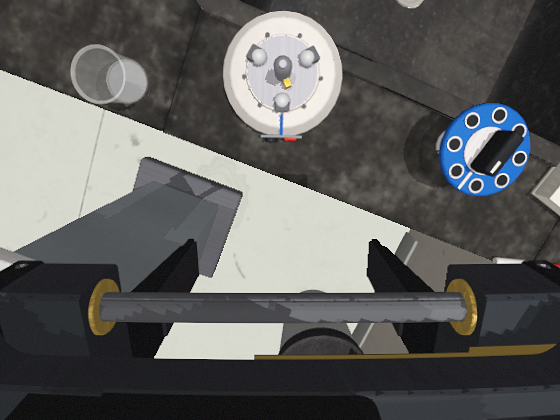

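The picture shows the spindle at (283,65), the key at (286,83) below it, the blue line at (281,125) and the rotor at (485,150). The key direction is 0.75 rad of yaw, which is 0.4 rad from the drive's front.

Call:
{"api": "send_rows", "payload": {"moves": [{"grip":1,"translation":[0.1,0.3,0],"spin":0},{"grip":1,"translation":[0.2,0.6,0],"spin":0},{"grip":1,"translation":[0.24,1,0],"spin":0},{"grip":1,"translation":[0.24,1,0],"spin":0}]}}

```text
t: 2.3
eef_pos: [0.4443, -0.3317, 0.2175]
ee_rot: [-3.088, -0.576, 0.003]
contact_force: [-0.9, 0.9, -0.3]
gripper_width: 0.999
grasp_force: 0.0
```

Call:
{"api": "send_rows", "payload": {"moves": [{"grip":1,"translation":[0.1,0.3,0],"spin":0.2},{"grip":1,"translation":[0.2,0.6,0],"spin":0.4},{"grip":1,"translation":[0.24,1,0.1],"spin":0.6},{"grip":1,"translation":[0.24,1,0.2],"spin":0.8},{"grip":1,"translation":[0.24,1,0.2],"spin":1},{"grip":1,"translation":[0.24,1,0.2],"spin":1},{"grip":1,"translation":[0.24,1,0.2],"spin":1}]}}

```text
t: 2.88
eef_pos: [0.5013, -0.4113, 0.1992]
ee_rot: [-3.135, 0.198, 0.001]
contact_force: [-0.1, -0.4, 0.9]
gripper_width: 1.002
grasp_force: 0.0
```

```bash
cat >> h.py <<'E'
def rotor_fit(W,im,c=(.502,-.411)):
    P=W.reshape(-1,3);hsv=cv2.cvtColor(im,cv2.COLOR_RGB2HSV).reshape(-1,3)
    n=np.hypot(P[:,0]-c[0],P[:,1]-c[1])<.07
    m=n&(P[:,2]>.064)&(P[:,2]<.076)&(hsv[:,1]>100)
    print('disc',m.sum(),cv2.minEnclosingCircle(P[m][:,:2].astype(np.float32)*1000))
    m=n&(P[:,2]>.092)&(P[:,2]<.106)&(np.hypot(P[:,0]-c[0],P[:,1]-c[1])<.03)
    if m.sum()>5: print('bar',m.sum(),P[m].mean(0),cv2.minAreaRect(P[m][:,:2].astype(np.float32)*1000))
E
python3 - <<'E'
from h import *
np.set_printoptions(precision=4,suppress=True)
f=np.load('w1.npz')
im,d=read_camera('wrist');W=cloud('wrist',d)
s=sense();print(s['t'],s['eef_pos'],s['ee_rot'],s['contact_force']);save('w2.png',im);rotor_fit(W,im)
E
```

```text
2.9333 [ 0.5016 -0.411   0.1999] [ 3.135  -0.1969  0.0003] [-1.3832 -0.8537  0.8029]
disc 3347 ((502.5457458496094, -412.8252868652344), 45.87051010131836)
bar 801 [ 0.5037 -0.4131  0.0984] ((502.4549560546875, -412.9263000488281), (13.934297561645508, 44.20975112915039), 78.26251220703125)
```

View pics/w2.png

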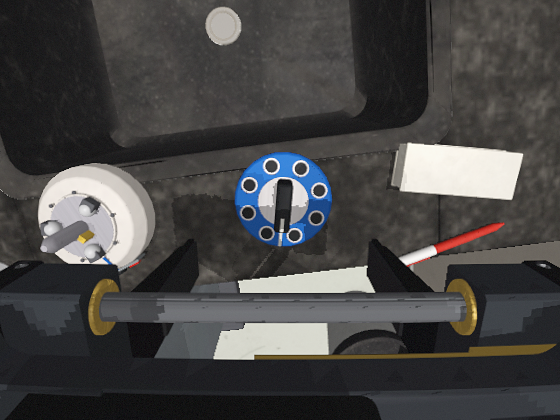

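The rotor bar is at (283,205) and its white line faces down, as expected. The bar's yaw is -0.205 rad. I'll descend and grasp.

Call:
{"api": "send_rows", "payload": {"moves": [{"grip":1,"translation":[0.01,0.02,0.2],"spin":0.16},{"grip":1,"translation":[0.01,0.02,0.4],"spin":0.16},{"grip":1,"translation":[0.01,0.02,0.6],"spin":0.16},{"grip":1,"translation":[0.01,0.02,0.8],"spin":0.16},{"grip":1,"translation":[0.01,0.02,0.9],"spin":0.16},{"grip":1,"translation":[0.01,0.02,0.95],"spin":0.16},{"grip":1,"translation":[0.01,0.02,0.95],"spin":0.16}]}}

```text
t: 3.52
eef_pos: [0.5026, -0.4117, 0.1041]
ee_rot: [-3.124, 0.322, 0.001]
contact_force: [-0.2, 0.5, 0.2]
gripper_width: 1.002
grasp_force: 0.0
```

Call:
{"api": "send_rows", "payload": {"moves": [{"grip":1,"translation":[0,0,0.1],"spin":0},{"grip":1,"translation":[0,0,0.2],"spin":0},{"grip":1,"translation":[0,0,0.3],"spin":0},{"grip":1,"translation":[0,0,0.3],"spin":0}]}}

```text
t: 3.85
eef_pos: [0.5019, -0.4108, 0.0719]
ee_rot: [-3.122, 0.323, 0.005]
contact_force: [0.3, 0.5, -0.2]
gripper_width: 0.995
grasp_force: 0.0
```

Call:
{"api": "send_rows", "payload": {"moves": [{"grip":0,"translation":[0,0,0],"spin":0},{"grip":-0.4,"translation":[0,0,0],"spin":0},{"grip":-0.6,"translation":[0,0,0],"spin":0},{"grip":-0.7,"translation":[0,0,0],"spin":0},{"grip":-0.8,"translation":[0,0,0],"spin":0},{"grip":-1,"translation":[0,0,0],"spin":0},{"grip":-1,"translation":[0,0,0],"spin":0},{"grip":-1,"translation":[0,0,0],"spin":0},{"grip":-1,"translation":[0,0,0],"spin":0},{"grip":-1,"translation":[0,0,0],"spin":0}]}}

```text
t: 4.68
eef_pos: [0.5031, -0.412, 0.0747]
ee_rot: [3.125, -0.323, 0.0]
contact_force: [0.3, 0.4, -0.3]
gripper_width: 0.357
grasp_force: 0.0
```

Call:
{"api": "send_rows", "payload": {"moves": [{"grip":-1,"translation":[0,0,0],"spin":0},{"grip":-1,"translation":[0,0,0],"spin":0},{"grip":-1,"translation":[0,0,0],"spin":0},{"grip":-1,"translation":[0,0,0],"spin":0},{"grip":-1,"translation":[0,0,0],"spin":0},{"grip":-1,"translation":[0,0,0],"spin":0},{"grip":-1,"translation":[0,0,0],"spin":0},{"grip":-1,"translation":[0,0,0],"spin":0}]}}

```text
t: 5.35
eef_pos: [0.5031, -0.412, 0.0746]
ee_rot: [-3.125, 0.323, 0.0]
contact_force: [-0.2, -0.4, 0.5]
gripper_width: 0.145
grasp_force: 30.0
```

Call:
{"api": "send_rows", "payload": {"moves": [{"grip":-1,"translation":[0,0,-0.1],"spin":0},{"grip":-1,"translation":[0,0,-0.25],"spin":0},{"grip":-1,"translation":[0,0,-0.45],"spin":0},{"grip":-1,"translation":[0,0,-0.65],"spin":0},{"grip":-1,"translation":[0,0,-0.85],"spin":0},{"grip":-1,"translation":[0,0,-1],"spin":0},{"grip":-1,"translation":[0,0,-1],"spin":0}]}}

```text
t: 5.93
eef_pos: [0.5051, -0.4138, 0.1808]
ee_rot: [3.119, -0.323, 0.011]
contact_force: [0.7, -1.9, -0.4]
gripper_width: 0.151
grasp_force: 30.0
```

```bash
python3 - <<'E'
from h import *
np.set_printoptions(precision=4,suppress=True)
im,d=read_camera('wrist');W=cloud('wrist',d);save('w3.png',im)
for i in range(4): s=sense();print(s['eef_pos'],s['ee_rot'],s['contact_force']);read_camera('wrist')
p=W.reshape(-1,3);hsv=cv2.cvtColor(im,cv2.COLOR_RGB2HSV).reshape(-1,3)
m=(hsv[:,0]>100)&(hsv[:,0]<125)&(hsv[:,1]>130)&(p[:,2]>.13)&(p[:,2]<.2)
Q=p[m];print(m.sum(),np.median(Q,0),cv2.minEnclosingCircle(Q[:,:2].astype(np.float32)*1000))
A=np.c_[Q[:,:2],np.ones(len(Q))];k=np.abs(Q[:,2]-np.median(Q[:,2]))<.006;print(np.linalg.lstsq(A[k],Q[k,2],rcond=None)[0])
E
```

```text
[ 0.5043 -0.4131  0.1782] [ 3.1215 -0.3229  0.0071] [-0.5601 -0.0062 -2.2246]
[ 0.5033 -0.4123  0.1758] [ 3.1237 -0.3232  0.0023] [ 0.376   0.1651 -2.1275]
[ 0.5027 -0.4116  0.1741] [-3.1244  0.3232  0.0012] [ 0.2036 -0.0689 -1.8256]
[ 0.5024 -0.4113  0.1731] [-3.1233  0.3231  0.0032] [-0.218  -0.0781 -2.19  ]
5777 [ 0.5266 -0.4209  0.1738] ((504.6673889160156, -414.1051330566406), 45.5748405456543)
[-0.0112 -0.0018  0.1788]
```

View pics/w3.png

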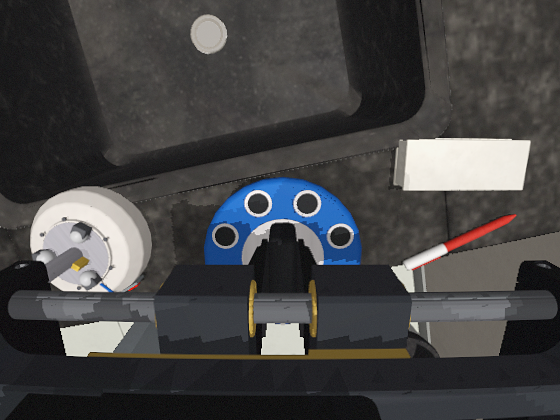

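The rotor is centred in the grip and level, with the disc centre about at the TCP. I'll carry it over to the spindle.

Call:
{"api": "send_rows", "payload": {"moves": [{"grip":-1,"translation":[-0.03,-0.1,-0.2],"spin":0},{"grip":-1,"translation":[-0.1,-0.3,-0.38],"spin":0},{"grip":-1,"translation":[-0.15,-0.5,-0.4],"spin":0},{"grip":-1,"translation":[-0.2,-0.7,-0.4],"spin":0},{"grip":-1,"translation":[-0.25,-0.9,-0.4],"spin":0},{"grip":-1,"translation":[-0.25,-1,-0.4],"spin":0}]}}

```text
t: 6.68
eef_pos: [0.4982, -0.3066, 0.213]
ee_rot: [-3.123, 0.322, 0.004]
contact_force: [0.3, -1.8, -1.6]
gripper_width: 0.145
grasp_force: 30.0
```

Call:
{"api": "send_rows", "payload": {"moves": [{"grip":-1,"translation":[-0.05,-0.2,0],"spin":-0.15},{"grip":-1,"translation":[-0.1,-0.4,0],"spin":-0.35},{"grip":-1,"translation":[-0.15,-0.6,0],"spin":-0.55},{"grip":-1,"translation":[-0.2,-0.8,0],"spin":-0.75},{"grip":-1,"translation":[-0.25,-0.95,0],"spin":-0.95},{"grip":-1,"translation":[-0.25,-1,0],"spin":-1},{"grip":-1,"translation":[-0.25,-1,0],"spin":-1}]}}

```text
t: 7.27
eef_pos: [0.4951, -0.2052, 0.2138]
ee_rot: [-3.107, -0.46, 0.001]
contact_force: [0.4, -0.8, -2.1]
gripper_width: 0.146
grasp_force: 30.0
```

Call:
{"api": "send_rows", "payload": {"moves": [{"grip":-1,"translation":[0,0,0],"spin":-0.2},{"grip":-1,"translation":[0,0,0],"spin":-0.4},{"grip":-1,"translation":[0,0,0],"spin":-0.6},{"grip":-1,"translation":[0,0,0],"spin":-0.8},{"grip":-1,"translation":[0,0,0],"spin":-0.92},{"grip":-1,"translation":[0,0,0],"spin":-0.92},{"grip":-1,"translation":[0,0,0],"spin":-0.92},{"grip":-1,"translation":[0,0,0],"spin":-0.92},{"grip":-1,"translation":[0,0,0],"spin":-0.92}]}}

```text
t: 8.02
eef_pos: [0.4951, -0.2064, 0.2144]
ee_rot: [-2.922, -1.153, 0.0]
contact_force: [0.5, 0.8, -1.3]
gripper_width: 0.145
grasp_force: 30.0
```

```bash
python3 - <<'E'
from h import *
np.set_printoptions(precision=4,suppress=True)
im,d=read_camera('wrist');s=sense()
a=s['eef_pos'];r=s['ee_rot'];print(s['t'],a,r,2*np.arctan2(r[1],r[0]),s['contact_force'],s['q'])
im,d=read_camera('scene');save('s4.png',cv2.resize(im[200:340,170:330],(640,560),interpolation=3))
E
```

```text
8.0667 [ 0.4951 -0.2063  0.2146] [ 2.9219  1.1542 -0.0002] 0.7523915605799402 [-0.12    0.3925 -3.2136] [-0.4948 -0.1292  1.903  -0.0001  1.3679  0.3236]
```

View pics/s4.png

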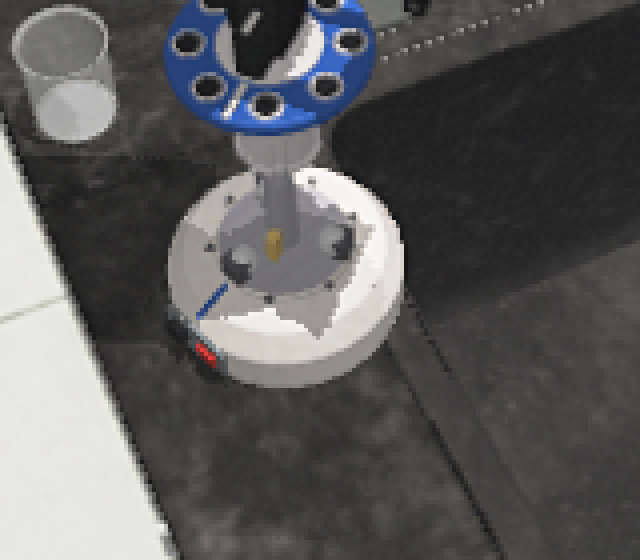

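The rotor hangs just above the spindle, with its white line on about the same side as the brass key at (272,245). The TCP is 6 mm off in y, so I'll correct that and lower onto the taper.

Call:
{"api": "send_rows", "payload": {"moves": [{"grip":-1,"translation":[0.04,-0.044,0],"spin":0},{"grip":-1,"translation":[0.04,-0.044,0.1],"spin":0},{"grip":-1,"translation":[0.04,-0.044,0.2],"spin":0},{"grip":-1,"translation":[0.04,-0.044,0.28],"spin":0},{"grip":-1,"translation":[0.04,-0.044,0.32],"spin":0},{"grip":-1,"translation":[0.04,-0.044,0.34],"spin":0},{"grip":-1,"translation":[0.04,-0.044,0.36],"spin":0},{"grip":-1,"translation":[0.04,-0.044,0.36],"spin":0},{"grip":-1,"translation":[0.04,-0.044,0.36],"spin":0}]}}

```text
t: 8.87
eef_pos: [0.4951, -0.2002, 0.1789]
ee_rot: [2.921, 1.156, 0.0]
contact_force: [0.0, -0.4, -1.7]
gripper_width: 0.147
grasp_force: 30.0
```

Call:
{"api": "send_rows", "payload": {"moves": [{"grip":-1,"translation":[0,0,0.01],"spin":0},{"grip":-1,"translation":[0,0,0.02],"spin":0},{"grip":-1,"translation":[0,0,0.02],"spin":0},{"grip":-1,"translation":[0,0,0.02],"spin":0}]}}

```text
t: 9.2
eef_pos: [0.495, -0.2001, 0.1768]
ee_rot: [2.921, 1.156, 0.0]
contact_force: [0.7, -0.0, -0.7]
gripper_width: 0.145
grasp_force: 30.0
```

Call:
{"api": "send_rows", "payload": {"moves": [{"grip":-1,"translation":[0,0,0.01],"spin":0},{"grip":-1,"translation":[0,0,0.02],"spin":0},{"grip":-1,"translation":[0,0,0.02],"spin":0},{"grip":-1,"translation":[0,0,0.02],"spin":0}]}}

```text
t: 9.53
eef_pos: [0.4951, -0.1998, 0.1747]
ee_rot: [-2.921, -1.156, -0.001]
contact_force: [1.6, 0.9, -1.2]
gripper_width: 0.148
grasp_force: 30.0
```

Call:
{"api": "send_rows", "payload": {"moves": [{"grip":-1,"translation":[0,0,0.01],"spin":0},{"grip":-1,"translation":[0,0,0.01],"spin":0},{"grip":-1,"translation":[0,0,0.01],"spin":0},{"grip":-1,"translation":[0,0,0.01],"spin":0}]}}

```text
t: 9.87
eef_pos: [0.4952, -0.1997, 0.1738]
ee_rot: [-2.921, -1.156, -0.001]
contact_force: [1.9, 3.0, -0.2]
gripper_width: 0.145
grasp_force: 30.0
```

Call:
{"api": "send_rows", "payload": {"moves": [{"grip":-1,"translation":[0.01,-0.003,0],"spin":0},{"grip":-1,"translation":[0.018,-0.006,0],"spin":0},{"grip":-1,"translation":[0.018,-0.006,0],"spin":0},{"grip":-1,"translation":[0.018,-0.006,0],"spin":0}]}}

```text
t: 10.2
eef_pos: [0.4956, -0.1986, 0.1733]
ee_rot: [2.921, 1.156, -0.002]
contact_force: [-0.4, 0.1, -1.8]
gripper_width: 0.145
grasp_force: 30.0
```

Call:
{"api": "send_rows", "payload": {"moves": [{"grip":-1,"translation":[0,0,0.01],"spin":0},{"grip":-1,"translation":[0,0,0.015],"spin":0},{"grip":-1,"translation":[0,0,0.015],"spin":0},{"grip":-1,"translation":[0,0,0.015],"spin":0}]}}

```text
t: 10.53
eef_pos: [0.4957, -0.1983, 0.1719]
ee_rot: [-2.921, -1.156, 0.0]
contact_force: [0.5, 1.9, -3.2]
gripper_width: 0.145
grasp_force: 30.0
```

Call:
{"api": "send_rows", "payload": {"moves": [{"grip":-1,"translation":[0.005,-0.004,0.01],"spin":0},{"grip":-1,"translation":[0.005,-0.004,0.02],"spin":0},{"grip":-1,"translation":[0.005,-0.004,0.03],"spin":0},{"grip":-1,"translation":[0.005,-0.004,0.03],"spin":0},{"grip":-1,"translation":[0.005,-0.004,0.03],"spin":0}]}}

```text
t: 10.95
eef_pos: [0.4958, -0.1978, 0.169]
ee_rot: [-2.921, -1.156, 0.001]
contact_force: [-0.3, -0.3, -1.4]
gripper_width: 0.144
grasp_force: 30.0
```

```bash
cat > st.py <<'E'
from h import *
np.set_printoptions(precision=4,suppress=True)
s=sense();r=s['ee_rot'];print(s['t'],s['eef_pos'],'foot-seat',s['eef_pos'][2]-.0746-.048,'yaw',(2*np.arctan2(r[1],r[0])+3)%(2*np.pi)-3,'F',s['contact_force'],'M',s['ft_torque'],'rot',r)
E
python3 st.py
```

```text
10.95 [ 0.4958 -0.1978  0.169 ] foot-seat 0.046393609295385926 yaw 0.7538033075285053 F [-0.3334 -0.2891 -1.379 ] M [ 0.0193 -0.1065 -0.0054] rot [-2.921  -1.1562  0.0005]
```

Free. I'll continue down to just above the key (foot-seat 22 mm).

Call:
{"api": "send_rows", "payload": {"moves": [{"grip":-1,"translation":[0,0,0.015],"spin":0},{"grip":-1,"translation":[0,0,0.03],"spin":0},{"grip":-1,"translation":[0,0,0.045],"spin":0},{"grip":-1,"translation":[0,0,0.06],"spin":0},{"grip":-1,"translation":[0,0,0.075],"spin":0},{"grip":-1,"translation":[0,0,0.08],"spin":0},{"grip":-1,"translation":[0,0,0.08],"spin":0},{"grip":-1,"translation":[0,0,0.08],"spin":0}]}}

```text
t: 11.62
eef_pos: [0.496, -0.1977, 0.1611]
ee_rot: [-2.921, -1.156, 0.0]
contact_force: [0.4, 0.3, -1.7]
gripper_width: 0.148
grasp_force: 30.0
```

Call:
{"api": "send_rows", "payload": {"moves": [{"grip":-1,"translation":[0,0,0.015],"spin":0},{"grip":-1,"translation":[0,0,0.03],"spin":0},{"grip":-1,"translation":[0,0,0.045],"spin":0},{"grip":-1,"translation":[0,0,0.06],"spin":0},{"grip":-1,"translation":[0,0,0.075],"spin":0},{"grip":-1,"translation":[0,0,0.08],"spin":0},{"grip":-1,"translation":[0,0,0.08],"spin":0},{"grip":-1,"translation":[0,0,0.08],"spin":0}]}}

```text
t: 12.28
eef_pos: [0.496, -0.1977, 0.1531]
ee_rot: [-2.921, -1.156, 0.0]
contact_force: [0.1, -0.2, -1.6]
gripper_width: 0.145
grasp_force: 30.0
```

```bash
python3 st.py
```

```text
12.2833 [ 0.496  -0.1977  0.1531] foot-seat 0.030535464632370043 yaw 0.7537546326613285 F [ 0.0751 -0.206  -1.6246] M [-0.0339 -0.0568  0.0172] rot [-2.9211 -1.1561  0.0001]
```

Call:
{"api": "send_rows", "payload": {"moves": [{"grip":-1,"translation":[0,0,0.015],"spin":0},{"grip":-1,"translation":[0,0,0.03],"spin":0},{"grip":-1,"translation":[0,0,0.045],"spin":0},{"grip":-1,"translation":[0,0,0.06],"spin":0},{"grip":-1,"translation":[0,0,0.075],"spin":0},{"grip":-1,"translation":[0,0,0.09],"spin":0},{"grip":-1,"translation":[0,0,0.1],"spin":0},{"grip":-1,"translation":[0,0,0.1],"spin":0},{"grip":-1,"translation":[0,0,0.1],"spin":0}]}}

```text
t: 13.03
eef_pos: [0.4959, -0.1977, 0.1431]
ee_rot: [-2.921, -1.156, 0.0]
contact_force: [-0.2, -0.2, -1.3]
gripper_width: 0.146
grasp_force: 30.0
```

Call:
{"api": "send_rows", "payload": {"moves": [{"grip":-1,"translation":[0,0,0.008],"spin":0},{"grip":-1,"translation":[0,0,0.016],"spin":0},{"grip":-1,"translation":[0,0,0.024],"spin":0},{"grip":-1,"translation":[0,0,0.03],"spin":0},{"grip":-1,"translation":[0,0,0.03],"spin":0}]}}

```text
t: 13.45
eef_pos: [0.4959, -0.1977, 0.1399]
ee_rot: [-2.921, -1.156, 0.0]
contact_force: [0.6, 0.1, -1.7]
gripper_width: 0.144
grasp_force: 30.0
```

```bash
python3 st.py
```

```text
13.45 [ 0.4959 -0.1977  0.1399] foot-seat 0.01734373605817545 yaw 0.7538285533359552 F [ 0.5541  0.1065 -1.6541] M [-0.0336  0.024  -0.0122] rot [-2.9208 -1.1562  0.0003]
```

Call:
{"api": "send_rows", "payload": {"moves": [{"grip":-1,"translation":[0,0,0.005],"spin":0},{"grip":-1,"translation":[0,0,0.01],"spin":0},{"grip":-1,"translation":[0,0,0.01],"spin":0},{"grip":-1,"translation":[0,0,0.01],"spin":0}]}}

```text
t: 13.78
eef_pos: [0.4959, -0.1977, 0.1391]
ee_rot: [-2.921, -1.156, 0.0]
contact_force: [0.3, -0.1, -1.3]
gripper_width: 0.143
grasp_force: 30.0
```

Call:
{"api": "send_rows", "payload": {"moves": [{"grip":-1,"translation":[0,0,0.005],"spin":0},{"grip":-1,"translation":[0,0,0.01],"spin":0},{"grip":-1,"translation":[0,0,0.01],"spin":0},{"grip":-1,"translation":[0,0,0.01],"spin":0}]}}

```text
t: 14.12
eef_pos: [0.496, -0.1977, 0.1381]
ee_rot: [-2.921, -1.156, 0.0]
contact_force: [-0.6, 0.1, -1.2]
gripper_width: 0.142
grasp_force: 30.0
```

```bash
python3 st.py
```

```text
14.1167 [ 0.496  -0.1977  0.1381] foot-seat 0.01552421333716196 yaw 0.7538287340312131 F [-0.632   0.0715 -1.2231] M [ 0.0275 -0.0275 -0.0308] rot [-2.921  -1.1563  0.    ]
```

Now at 15.5 mm with no resistance, so the keyway has likely engaged. I'll keep going gently.

Call:
{"api": "send_rows", "payload": {"moves": [{"grip":-1,"translation":[0,0,0.005],"spin":0},{"grip":-1,"translation":[0,0,0.01],"spin":0},{"grip":-1,"translation":[0,0,0.015],"spin":0},{"grip":-1,"translation":[0,0,0.015],"spin":0},{"grip":-1,"translation":[0,0,0.015],"spin":0}]}}

```text
t: 14.53
eef_pos: [0.4959, -0.1977, 0.1366]
ee_rot: [-2.921, -1.156, 0.0]
contact_force: [0.1, -0.4, -1.7]
gripper_width: 0.143
grasp_force: 30.0
```

Call:
{"api": "send_rows", "payload": {"moves": [{"grip":-1,"translation":[0,0,0.005],"spin":0},{"grip":-1,"translation":[0,0,0.01],"spin":0},{"grip":-1,"translation":[0,0,0.01],"spin":0},{"grip":-1,"translation":[0,0,0.01],"spin":0}]}}

```text
t: 14.87
eef_pos: [0.496, -0.1977, 0.1356]
ee_rot: [-2.921, -1.156, 0.0]
contact_force: [-0.5, 0.4, -1.3]
gripper_width: 0.145
grasp_force: 30.0
```

```bash
python3 st.py
```

```text
14.8667 [ 0.496  -0.1977  0.1356] foot-seat 0.013014258633276918 yaw 0.7538165238774797 F [-0.4772  0.4153 -1.3089] M [-0.0726 -0.0428 -0.0479] rot [-2.921  -1.1562  0.0001]
```

Call:
{"api": "send_rows", "payload": {"moves": [{"grip":-1,"translation":[0,0,0.005],"spin":0},{"grip":-1,"translation":[0,0,0.01],"spin":0},{"grip":-1,"translation":[0,0,0.015],"spin":0},{"grip":-1,"translation":[0,0,0.015],"spin":0},{"grip":-1,"translation":[0,0,0.015],"spin":0}]}}

```text
t: 15.28
eef_pos: [0.4959, -0.1977, 0.1342]
ee_rot: [-2.921, -1.156, 0.0]
contact_force: [-1.6, 0.1, -1.1]
gripper_width: 0.145
grasp_force: 30.0
```

Call:
{"api": "send_rows", "payload": {"moves": [{"grip":-1,"translation":[0,0,0.005],"spin":0},{"grip":-1,"translation":[0,0,0.01],"spin":0},{"grip":-1,"translation":[0,0,0.01],"spin":0},{"grip":-1,"translation":[0,0,0.01],"spin":0}]}}

```text
t: 15.62
eef_pos: [0.496, -0.1978, 0.1335]
ee_rot: [2.921, 1.156, -0.0]
contact_force: [-2.0, 0.6, 3.0]
gripper_width: 0.144
grasp_force: 30.0
```

```bash
python3 st.py
```

```text
15.6167 [ 0.496  -0.1978  0.1335] foot-seat 0.01089250870665244 yaw 0.7538217720614493 F [-2.0395  0.6489  2.9581] M [ 0.1566  0.4266 -0.0127] rot [ 2.921   1.1562 -0.0002]
```

Now touching the catches. I'll press in small steps.

Call:
{"api": "send_rows", "payload": {"moves": [{"grip":-1,"translation":[-0.003,-0.003,0.005],"spin":0},{"grip":-1,"translation":[-0.003,-0.003,0.01],"spin":0},{"grip":-1,"translation":[-0.003,-0.003,0.01],"spin":0},{"grip":-1,"translation":[-0.003,-0.003,0.01],"spin":0}]}}

```text
t: 15.95
eef_pos: [0.496, -0.198, 0.1326]
ee_rot: [2.92, 1.156, 0.001]
contact_force: [-0.7, -0.6, 3.2]
gripper_width: 0.144
grasp_force: 30.0
```

```bash
python3 st.py
```

```text
15.95 [ 0.496  -0.198   0.1326] foot-seat 0.009969031143947607 yaw 0.7537484347687009 F [-0.6924 -0.5587  3.1962] M [0.0481 0.1898 0.0039] rot [2.9202 1.1558 0.0013]
```

Call:
{"api": "send_rows", "payload": {"moves": [{"grip":-1,"translation":[0,0,0.005],"spin":0},{"grip":-1,"translation":[0,0,0.01],"spin":0},{"grip":-1,"translation":[0,0,0.01],"spin":0},{"grip":-1,"translation":[0,0,0.01],"spin":0}]}}

```text
t: 16.28
eef_pos: [0.496, -0.1979, 0.1312]
ee_rot: [2.92, 1.156, 0.002]
contact_force: [0.1, -0.2, 2.3]
gripper_width: 0.149
grasp_force: 30.0
```

Call:
{"api": "send_rows", "payload": {"moves": [{"grip":-1,"translation":[0,0,0.005],"spin":0},{"grip":-1,"translation":[0,0,0.01],"spin":0},{"grip":-1,"translation":[0,0,0.01],"spin":0},{"grip":-1,"translation":[0,0,0.01],"spin":0}]}}

```text
t: 16.62
eef_pos: [0.4955, -0.1977, 0.1297]
ee_rot: [2.921, 1.156, 0.0]
contact_force: [0.6, -0.9, 0.1]
gripper_width: 0.145
grasp_force: 30.0
```

```bash
python3 st.py
```

```text
16.6167 [ 0.4955 -0.1977  0.1297] foot-seat 0.007136722531738374 yaw 0.7537319331837002 F [ 0.559  -0.9438  0.1071] M [-0.177  -0.397   0.0535] rot [2.9211 1.1561 0.0001]
```

Call:
{"api": "send_rows", "payload": {"moves": [{"grip":-1,"translation":[0,0,0.005],"spin":0},{"grip":-1,"translation":[0,0,0.01],"spin":0},{"grip":-1,"translation":[0,0,0.015],"spin":0},{"grip":-1,"translation":[0,0,0.015],"spin":0},{"grip":-1,"translation":[0,0,0.015],"spin":0}]}}

```text
t: 17.03
eef_pos: [0.4955, -0.1976, 0.1282]
ee_rot: [-2.921, -1.156, 0.0]
contact_force: [1.0, -0.2, -1.3]
gripper_width: 0.144
grasp_force: 30.0
```

Call:
{"api": "send_rows", "payload": {"moves": [{"grip":-1,"translation":[0,0,0.005],"spin":0},{"grip":-1,"translation":[0,0,0.01],"spin":0},{"grip":-1,"translation":[0,0,0.015],"spin":0},{"grip":-1,"translation":[0,0,0.015],"spin":0},{"grip":-1,"translation":[0,0,0.015],"spin":0}]}}

```text
t: 17.45
eef_pos: [0.4954, -0.1976, 0.1267]
ee_rot: [-2.921, -1.156, 0.0]
contact_force: [2.6, -0.2, -2.8]
gripper_width: 0.143
grasp_force: 30.0
```

```bash
python3 st.py
```

```text
17.45 [ 0.4954 -0.1976  0.1267] foot-seat 0.004076474390642668 yaw 0.7537982190339587 F [ 2.5918 -0.2093 -2.789 ] M [-0.0127 -0.5384  0.0375] rot [-2.9207 -1.1561  0.0002]
```

Call:
{"api": "send_rows", "payload": {"moves": [{"grip":-1,"translation":[0.003,0.003,0.005],"spin":0},{"grip":-1,"translation":[0.003,0.003,0.01],"spin":0},{"grip":-1,"translation":[0.003,0.003,0.015],"spin":0},{"grip":-1,"translation":[0.003,0.003,0.02],"spin":0},{"grip":-1,"translation":[0.003,0.003,0.02],"spin":0},{"grip":-1,"translation":[0.003,0.003,0.02],"spin":0}]}}

```text
t: 17.95
eef_pos: [0.4955, -0.1976, 0.1245]
ee_rot: [-2.92, -1.156, 0.001]
contact_force: [0.6, -0.3, -3.9]
gripper_width: 0.149
grasp_force: 30.0
```

Call:
{"api": "send_rows", "payload": {"moves": [{"grip":-1,"translation":[0,0,0.005],"spin":0},{"grip":-1,"translation":[0,0,0.01],"spin":0},{"grip":-1,"translation":[0,0,0.01],"spin":0},{"grip":-1,"translation":[0,0,0.01],"spin":0}]}}

```text
t: 18.28
eef_pos: [0.4957, -0.1976, 0.124]
ee_rot: [-2.921, -1.156, 0.001]
contact_force: [-0.6, 0.4, -2.4]
gripper_width: 0.146
grasp_force: 30.0
```

```bash
python3 st.py
```

```text
18.2833 [ 0.4957 -0.1976  0.124 ] foot-seat 0.0014094071442993933 yaw 0.7538332215812664 F [-0.5768  0.3623 -2.3548] M [-0.097   0.0853 -0.0415] rot [-2.9206 -1.1561  0.001 ]
```

Call:
{"api": "send_rows", "payload": {"moves": [{"grip":-1,"translation":[0,0,0.005],"spin":0},{"grip":-1,"translation":[0,0,0.01],"spin":0},{"grip":-1,"translation":[0,0,0.01],"spin":0},{"grip":-1,"translation":[0,0,0.01],"spin":0}]}}

```text
t: 18.62
eef_pos: [0.496, -0.1977, 0.1232]
ee_rot: [2.921, 1.156, 0.0]
contact_force: [-0.5, -0.1, -1.5]
gripper_width: 0.146
grasp_force: 30.0
```

Call:
{"api": "send_rows", "payload": {"moves": [{"grip":-1,"translation":[0,0,0.005],"spin":0},{"grip":-1,"translation":[0,0,0.01],"spin":0},{"grip":-1,"translation":[0,0,0.01],"spin":0},{"grip":-1,"translation":[0,0,0.01],"spin":0}]}}

```text
t: 18.95
eef_pos: [0.4962, -0.1979, 0.1226]
ee_rot: [2.921, 1.156, 0.001]
contact_force: [-0.2, -0.4, 0.2]
gripper_width: 0.148
grasp_force: 30.0
```

```bash
python3 st.py
```

```text
18.95 [ 0.4962 -0.1979  0.1226] foot-seat -2.5014518206842307e-05 yaw 0.7538002940844364 F [-0.189  -0.3715  0.1546] M [ 0.083   0.1012 -0.0216] rot [2.9206 1.156  0.0007]
```

Call:
{"api": "send_rows", "payload": {"moves": [{"grip":-1,"translation":[0,0,0.01],"spin":0},{"grip":-1,"translation":[0,0,0.02],"spin":0},{"grip":-1,"translation":[0,0,0.02],"spin":0},{"grip":-1,"translation":[0,0,0.02],"spin":0}]}}

```text
t: 19.28
eef_pos: [0.4964, -0.1979, 0.1225]
ee_rot: [2.921, 1.156, 0.001]
contact_force: [-4.2, 2.1, 9.8]
gripper_width: 0.146
grasp_force: 30.0
```

Call:
{"api": "send_rows", "payload": {"moves": [{"grip":-1,"translation":[0,0,0.01],"spin":0},{"grip":-1,"translation":[0,0,0.02],"spin":0},{"grip":-1,"translation":[0,0,0.02],"spin":0},{"grip":-1,"translation":[0,0,0.02],"spin":0}]}}

```text
t: 19.62
eef_pos: [0.4967, -0.198, 0.1225]
ee_rot: [2.92, 1.156, 0.001]
contact_force: [-8.0, 5.1, 18.1]
gripper_width: 0.143
grasp_force: 30.0
```

```bash
python3 st.py
```

```text
19.6167 [ 0.4967 -0.198   0.1225] foot-seat -0.00010386786105053003 yaw 0.7539582757969936 F [-7.9871  5.0614 18.1049] M [ 0.8395  1.6726 -0.0634] rot [2.9204 1.1562 0.0007]
```

It stops hard at the seat (foot-seat about 0 mm, 18 N). I'll relax the push, open and lift clear.

Call:
{"api": "send_rows", "payload": {"moves": [{"grip":-1,"translation":[0,0,-0.02],"spin":0},{"grip":-1,"translation":[0,0,-0.038],"spin":0},{"grip":-1,"translation":[0,0,-0.038],"spin":0},{"grip":-1,"translation":[0,0,-0.038],"spin":0}]}}

```text
t: 19.95
eef_pos: [0.4964, -0.1979, 0.1225]
ee_rot: [2.92, 1.156, 0.001]
contact_force: [0.1, -0.4, 4.3]
gripper_width: 0.146
grasp_force: 30.0
```

Call:
{"api": "send_rows", "payload": {"moves": [{"grip":-0.5,"translation":[0,0,0],"spin":0},{"grip":0,"translation":[0,0,0],"spin":0},{"grip":0,"translation":[0,0,0],"spin":0},{"grip":0,"translation":[0,0,0],"spin":0},{"grip":0,"translation":[0,0,0],"spin":0},{"grip":0,"translation":[0,0,0],"spin":0},{"grip":0,"translation":[0,0,0],"spin":0},{"grip":0,"translation":[0,0,0],"spin":0}]}}

```text
t: 20.62
eef_pos: [0.496, -0.1977, 0.1219]
ee_rot: [-2.921, -1.156, 0.0]
contact_force: [-0.3, 0.4, -0.9]
gripper_width: 0.499
grasp_force: 0.0
```

Call:
{"api": "send_rows", "payload": {"moves": [{"grip":0,"translation":[0,0,-0.1],"spin":0},{"grip":0,"translation":[0,0,-0.2],"spin":0},{"grip":0,"translation":[0,0,-0.4],"spin":0},{"grip":0,"translation":[0,0,-0.6],"spin":0},{"grip":0,"translation":[0,0,-0.8],"spin":0},{"grip":0,"translation":[0,0,-0.8],"spin":0},{"grip":0,"translation":[0,0,-0.8],"spin":0}]}}

```text
t: 21.2
eef_pos: [0.4971, -0.1983, 0.2046]
ee_rot: [2.918, 1.155, 0.005]
contact_force: [-0.4, 0.3, 0.1]
gripper_width: 0.499
grasp_force: 0.0
```

```bash
python3 st.py; python3 - <<'E'
from h import *
np.set_printoptions(precision=4,suppress=True)
for n in('wrist','scene'):
    im,d=read_camera(n);W=cloud(n,d)
    p=W.reshape(-1,3);hsv=cv2.cvtColor(im,cv2.COLOR_RGB2HSV).reshape(-1,3)
    m=(hsv[:,0]>100)&(hsv[:,0]<125)&(hsv[:,1]>130)&(np.hypot(p[:,0]-.496,p[:,1]+.198)<.055)&(p[:,2]>.105)&(p[:,2]<.14)
    Q=p[m];k=np.abs(Q[:,2]-np.median(Q[:,2]))<.006;Q=Q[k]
    print(n,len(Q),np.median(Q,0),cv2.minEnclosingCircle(Q[:,:2].astype(np.float32)*1000),np.linalg.lstsq(np.c_[Q[:,:2],np.ones(len(Q))],Q[:,2],rcond=None)[0])
save('s5.png',cv2.resize(im[200:340,170:330],(640,560),interpolation=3))
E
```

```text
21.2 [ 0.4971 -0.1983  0.2046] foot-seat 0.08198061054401055 yaw 0.7537848094053698 F [-0.4273  0.3496  0.0963] M [-0.0269 -0.0558 -0.0127] rot [2.9178 1.1549 0.0048]
wrist 4159 [ 0.4992 -0.1951  0.1163] ((494.5296325683594, -199.21682739257812), 45.66521072387695) [-0.0033 -0.001   0.1177]
scene 601 [ 0.4933 -0.2089  0.1175] ((496.3831787109375, -199.88168334960938), 45.91648483276367) [0.0115 0.016  0.1149]
```

View pics/s5.png

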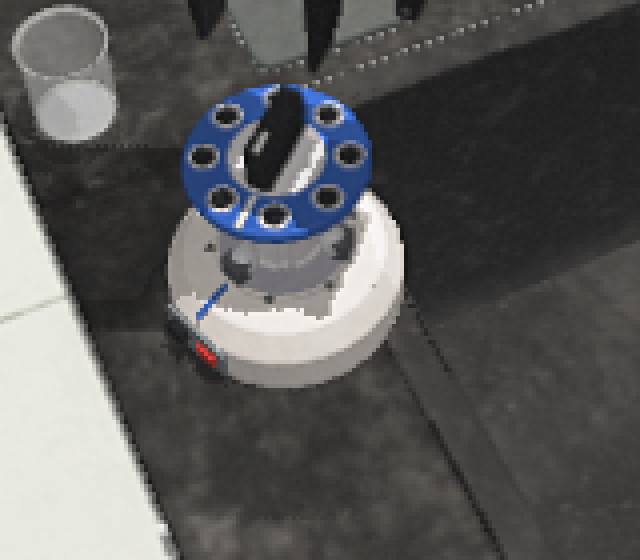

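The disc is at (277,165), level, with its top at 116–118 mm (118 expected when home), and the gripper is clear above it.

```bash
python3 -c "
from rig import *
print(sign_off())"
```

```text
the job is handed in; nothing more can be done
None
```

The rotor is on the spindle, keyed, pressed past the catches to the seat and released. The push down peaked at about 18 N at the wrist, nothing else was touched, and the job was handed in at about 21 s.

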